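# Clear, index and lock the ratchet table

### The arm

A 6-joint arm with a two-finger parallel gripper is mounted at the origin on the work surface; the furniture and walls round the work are solid. World frame = base frame: x ahead of the robot, y to its left, z up, the work surface at z = 0. Lengths are in mm, angles in rad, forces in N, time in s.
With the tool pointing down it reaches from about 300 to 775 mm from the base axis. Payload 14.6 kg.
Tool frame: the origin (TCP) lies between the finger pads; the fingertips stand 19 mm ahead of it and the grasp point (between the pads) is the TCP; x points along the fingers, y is the direction in which the jaws open and shut, and the axes are right-handed (so a half turn about x gives the same grasp; the last joint's range is limited). The gripper opens to 94 mm and grips with 3 to 60 N. Pads are 16 mm wide; open, the fingers measure 119 mm over their backs; the gripper's body (75 mm by 177 mm) begins 78 mm behind the grasp point.
Start: joints at [1.053, 0.3, 1.521, -0, 1.321, -0.067], TCP at [239.623, 495.046, 224.446] pointing down, gripper open.
Joint ranges: [-3.03, 3.03], [-0.79, 2.21], [0.23, 2.52], [-1.04, 4.18], [0, 3.07], [-2.55, 2.55]. Speed limits (rad/s): [2.22, 2.22, 2.57, 3.14, 3.14, 3.14].

### API

Orientations are given as [roll, pitch, yaw] about the fixed x, y, z axes, in that order (R = Rz(yaw) Ry(pitch) Rx(roll)).
In Python, from cell import manip gives the robot as it stands.
- The arm moves only by the tool jog_arm, never from a script. Its argument "series" is one flat list of numbers, 7 for each row, row after row: the turn, a rotation vector about the world's x, y, z in rad, then the shift along the world's x, y, z in m, then the opening, from -1 (shut) to 1 (fully open). A call has 1 to 20 rows; each row is the pose to reach, as a shift and turn from the pose commanded when the call began; what a row does not reach only later rows make up. A row lasts 1/8 s, in which the tool goes at most 62.5 mm and 10.7 degrees, less where a joint would pass 70% of its speed; a pose out of reach is approached as far as the arm can. A call with a gripper value outside its range is refused whole. The fingers move at their own pace and stop on an object; "squeeze" is the grip in N (left out, the last holds). Time passes only in rows, so rows that repeat a pose let the fingers close. It gives the time, the measured TCP pose, the force and the opening at its end, in the units of the state.
- manip.read_state(): the state, without advancing time (a new reading comes with each control period).
- manip.camera(name): name is "side" or "top"; returns a dict with "color" (480x640x3 uint8, blue, green, red), "range_z" (480x640 float32, mm along the optical axis (not along the pixel's ray), 0 where there is no reading), "fx", "fy", "cx", "cy" (pixels), "D" ([k1, k2, p1, p2, k3] as OpenCV has them; the pictures are not rectified), "pose" (4x4, takes a point from camera to world coordinates). Camera axes: x right, y down, z forward; pixel columns grow to the right and rows downward; lengths in mm; the calibration is good to about 2 mm. A picture is of the moment at which its call begins.
- manip.sign_off(): hands the job in, once; it reports no verdict.
The state is a dict: "clock": time; "joints": joint angles; "qd": joint speeds; "effort": joint torques, N m; "eef_pos": TCP position; "eef_rot": TCP orientation; "wrist_force": force on the tool from outside, world axes, zero at the start; "moment": the same for the moment, N m; "finger_gap": finger opening in mm.
Only numpy, scipy, OpenCV 4.12 (cv2) and the standard library are available. Lean on these libraries where they do the work, as an engineer would, in place of code of your own. Each camera call takes 0.05 s, during which the arm holds its last target.

### The job

Take the guide bush out of the swing of the index table's hand lever and stand it upright on the open bench; then work the black-handled lever, a full stroke and return for each tooth, until the electrode holder with the blue top stands at the yellow pointer and the lever has sprung back. Lock the table with its red bayonet knob: push it down against its spring, turn it clockwise to its stop and let it spring up into its notch. Move the table by its lever only, never by pushing the table or the parts on it, and do not knock or shift the other things that stand around.

Things in the scene. Friction and masses are not known exactly. Their poses are not given: they have to be found in the camera images.
- index_fixture: The hand-indexed ratchet table: fixed grey round base 208 mm across, yellow pointer on the robot's side, turning table, hand lever, bayonet lock on a column. Origin on the table's vertical axis at bench level; x points from the pointer to the axis and on, z up. From the axis the lever lies 38 (rest) to 76 degrees (stop) anticlockwise of x, the lock 54 degrees clockwise of x, 84 mm out.
- table: The turning part: steel disc with 12 ratchet teeth, 198 mm across, top 31 mm above the bench, and an aluminium platter 144 mm across (top 41 mm). Bolted on it: the electrode holder (46 mm square, round top with marking blue, its top 89 mm above the bench) and three lower, bare, square-topped inserts. Origin on the axis at bench level; the holder's centre is 38 mm out along its -x.
- table_turn (a joint): Turn of the table (rad), anticlockwise from above: 0 when the blue-topped holder stands at the pointer, negative before; starts between -1.78 and -0.68 (2 to 4 strokes). 12 stations, one each pi/6. Pawls let it turn forward only; it stays where it is left.
- lever_grip (a point): Middle of the upright round black handle at the end of the steel hand lever: 21 mm thick, 40 to 98 mm above the bench (this point 72 mm), 140 mm from the table's axis, about which the lever swings. The flat bar below it, 22 mm wide, lies 13 to 19 mm above the bench.
- lever (a joint): Lever swing (rad), 0 at rest, 0.66 at its rigid stop, anticlockwise from above (handle goes left and nearer). After 0.14 rad idle its pawl carries the table on; a full stroke to the stop always leaves the table at a station, one tooth past the last (first stroke: 0 to 0.66 rad). Let go, it springs back and the table stays. 5 to 7 N at the handle.
- swing_mid (a point): Fixed point in the middle of the lever handle's swing, 140 mm from the table's axis, 42 mm above the bench. The swing covers 46 mm to either side of it along the arc, plus the handle's 10 mm.
- guide_bush_mid (a point): Half-way up the loose steel guide bush, an upright cylinder 36 mm across, 84 mm high, about 0.48 kg. It starts standing in the lever's swing, near its far end. The bench between 0.46 and 0.56 m ahead of the robot and 0.04 to 0.14 m to its right is open but for the things listed here.
- knob_bar (a point): Centre of the grip bar on the red bayonet knob: 64 long, 16 thick, 22 mm high, on a round red flange 70 mm across. Knob up: this point 123 mm, bar top 134, flange top 112, flange underside 104 mm above the bench. x along the bar, z up; it moves and turns with the knob, whose vertical axis runs through it. The column beside it is 81 mm high.
- plunger (a joint): How far knob and plunger are pressed down (m): 0 up, 0.0165 at the bottom stop; spring 5 N at first, 12 N at the bottom. The plunger's nose enters a bore of the disc; between stations it meets solid disc after 1 mm. A cross pin runs in a J slot: the knob turns only while pressed 0.013 or deeper; released at the end of its turn it springs up to 0.009, in its notch, locked.
- knob (a joint): Turn of the knob (rad), clockwise seen from above: 0 at the start, 0.96 (55 degrees) at its stop over the notch. It turns easily; the pin fits the notch only from 0.91 on.
- oil_bottle_mid (a point): Half-way up the loose oil bottle, 45 mm across, 127 mm high, cream with a red spout. Leave it alone.
- eyepiece_mid (a point): Half-way up a loose microscope eyepiece standing on end, 47 mm across, 63 mm high, black with a grey top. Leave it alone.
- spare_holder_mid (a point): Half-way up a loose spare electrode holder on the bench: 46 mm square, bare round top, 60 mm high. Not the one to index; leave it alone.
Things that resemble listed ones, but are neither listed nor needed, are in the scene too. What is shaped like the part that bears guide_bush_mid but orange or purple is not meant.

How it is judged:
By the outcome, as a careful person would: the job done as asked, in the order asked, and still so for the second after the job is handed in, with the robot touching nothing.
It also fails if it takes over 70 s, if anything falls off the work surface, if the arm or the gripper's body presses on something with over 40 N, if the wrist force passes 120 N, or if a joint passes its speed limit or range.

## Working session

There is one attempt and no reset: what is moved stays moved. The work goes in short steps, Python scripts to look and compute and a tool call to move; the robot and the scene stay as the last step left them, time stands still between calls to the robot, and variables do not carry over. Pictures are saved under pics/ and viewed, and the job is handed in when it is done.

Besides the shell and the picture viewer there is one more tool, called after "Request:" as name(argument=value, ...) on one line, values as JSON. jog_arm: Moves the arm, as the interface text tells. Its arguments: {"type":"object","properties":{"series":{"type":"array","items":{"type":"number"}},"squeeze":{"type":"number"}},"required":["series"]}

```bash
ls; mkdir -p pics
cat > h.py <<'E'
import numpy as np, cv2
from cell import manip
np.set_printoptions(precision=2,suppress=True)
def ray(c,uv):
    K=np.array([[c['fx'],0,c['cx']],[0,c['fy'],c['cy']],[0,0,1]])
    p=cv2.undistortPoints(np.array(uv,float).reshape(-1,1,2),K,np.array(c['D'],float)).reshape(-1,2)
    d=np.c_[p,np.ones(len(p))]@c['pose'][:3,:3].T
    return c['pose'][:3,3],d
def onz(c,uv,z):
    o,d=ray(c,uv); return o+d*((z-o[2])/d[:,2])[:,None]
def proj(c,P):
    K=np.array([[c['fx'],0,c['cx']],[0,c['fy'],c['cy']],[0,0,1]])
    T=np.linalg.inv(c['pose']); r,_=cv2.Rodrigues(T[:3,:3])
    return cv2.projectPoints(np.array(P,float).reshape(-1,3),r,T[:3,3],K,np.array(c['D'],float))[0].reshape(-1,2)
def cloud(c):
    v,u=np.mgrid[0:480,0:640]; o,d=ray(c,np.c_[u.ravel(),v.ravel()])
    r=c['range_z'].ravel(); P=o+d*r[:,None]; P[r==0]=np.nan
    return P.reshape(480,640,3)
def st():
    s=manip.read_state()
    for k in s: print(k,np.round(np.array(s[k]),3).tolist())
E
python3 - <<'E'
from h import *
st()
for n in('side','top'):
    c=manip.camera(n); cv2.imwrite(f'pics/{n}0.png',c['color']); print(n,c['pose'],c['fx'])
    np.savez(f'{n}0.npz',**c)
E
```

```text
pics
clock 0.0
joints [1.053, 0.3, 1.522, 0.0, 1.321, -0.067]
qd [0.001, -0.001, -0.001, 0.0, -0.001, -0.0]
effort [0.002, -53.18, -35.274, 0.071, 0.024, -0.0]
eef_pos [239.514, 494.834, 223.88]
eef_rot [-1.641, 1.57, -2.092]
wrist_force [-0.132, -0.037, 1.174]
moment [0.038, -0.002, -0.041]
finger_gap 93.662
side [[   0.84   -0.28    0.46 -146.19]
 [  -0.54   -0.47    0.7  -720.8 ]
 [   0.02   -0.84   -0.54  840.51]
 [   0.      0.      0.      1.  ]] 577.6931881104241
top [[   0.02   -0.99    0.16  227.18]
 [  -1.     -0.02   -0.01  266.42]
 [   0.02   -0.16   -0.99 1668.71]
 [   0.      0.      0.      1.  ]] 607.5882301040054
```

View pics/side0.png

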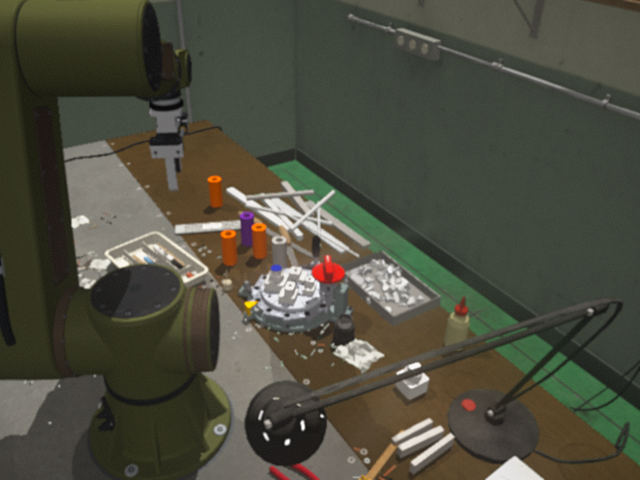

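View pics/top0.png

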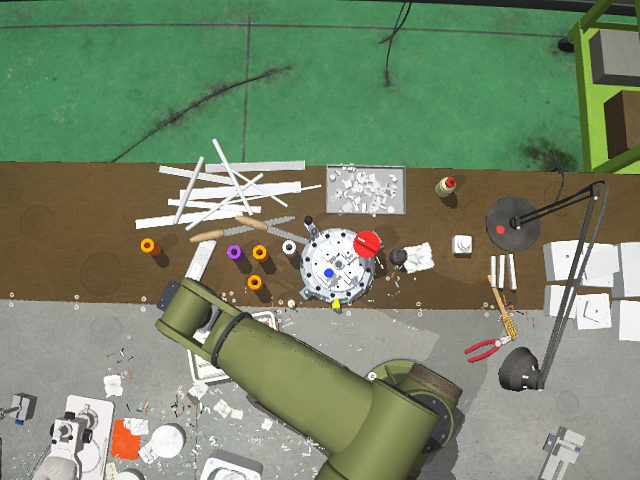

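Top view: the fixture is near (338,265), the steel bush at (289,247), the lever handle at (309,221), the red knob at (367,244) and the pointer at (337,303). I'll zoom in for measurement.

Run:
```python
from h import *
for n,(x0,x1,y0,y1) in dict(top=(220,480,170,320),side=(200,480,200,410)).items():
    c=dict(np.load(f'{n}0.npz')); im=c['color'][y0:y1,x0:x1]; f=3 if n=='top' else 2.8
    cv2.imwrite(f'pics/{n}0z.png',cv2.resize(im,None,fx=f,fy=f,interpolation=cv2.INTER_CUBIC))
    hsv=cv2.cvtColor(c['color'],cv2.COLOR_BGR2HSV); b=c['color'].astype(int)
    P=cloud(c)
    for nm,lo,hi in (('yellow',(22,140,120),(34,255,255)),('blue',(110,150,80),(128,255,255)),('red',(175,150,80),(180,255,255)),('red2',(0,200,80),(6,255,255))):
        m=cv2.inRange(hsv,lo,hi); k,l,s,ce=cv2.connectedComponentsWithStats(m)
        for i in range(1,k):
            if s[i,4]>15: print(n,nm,s[i],ce[i],np.nanmedian(P[l==i],axis=0))
c=dict(np.load('top0.npz'))
print('fix',onz(c,[[338,265]],41),'bush',onz(c,[[289,246]],84),'lever',onz(c,[[309,220]],98),'knob',onz(c,[[367,244]],112))
for y in (40,0,-40,-140):
  print(y,proj(c,[[460,y,0],[560,y,0]]))
```

```text
top yellow [141 240  12  11  60] [146.53 244.92] [413.19 685.37  84.17]
top yellow [253 246  13  13  75] [259.03 252.11] [401.09 385.2   82.34]
top yellow [252 276   9   6  19] [256.05 277.84] [333.   391.56  83.32]
top yellow [333 298   7  10  50] [335.96 303.66] [270.57 179.38  34.24]
top blue [324 269  10   8  60] [328.37 272.67] [349.29 203.92  87.98]
top blue [ 16 419   7   6  25] [ 18.88 421.6 ] [ -71.3  1029.06   35.58]
top red [465 340  31  14 104] [478.84 345.23] [ 164.15 -214.81    7.57]
top red [469 347  30  15 105] [483.37 354.68] [ 136.87 -228.47    8.27]
top red2 [446 177  10  10  49] [450.1 181.8] [ 596.29 -118.12   99.78]
top red2 [354 232  26  26 442] [366.53 243.96] [423.12 106.08 112.35]
side yellow [245 301  12  12  65] [249.18 304.83] [267.89 177.51  35.27]
side blue [272 265   9   5  36] [275.89 267.33] [350.78 203.57  89.13]
side red [292 463  27  17 133] [305.23 471.33] [ 164.95 -226.32    9.96]
side red [270 467  19  13  97] [277.98 473.61] [ 124.45 -207.22    9.96]
side red2 [326 262  18  20 230] [334.51 271.12] [432.66  91.04 112.15]
side red2 [313 265  13  17 140] [318.74 273.01] [403.87 111.55 111.27]
fix [[374.84 175.52  41.  ]] bush [[418.51 307.23  84.  ]] lever [[486.42 256.1   98.  ]] knob [[424.22 104.98 112.  ]]
40 [[386.13 236.65]
 [386.08 201.37]]
0 [[400.4  236.92]
 [400.21 201.68]]
-40 [[414.62 237.19]
 [414.3  201.99]]
-140 [[449.91 237.84]
 [449.27 202.78]]
```

```bash
sleep 0
```

```text
(no output)
```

View pics/top0z.png

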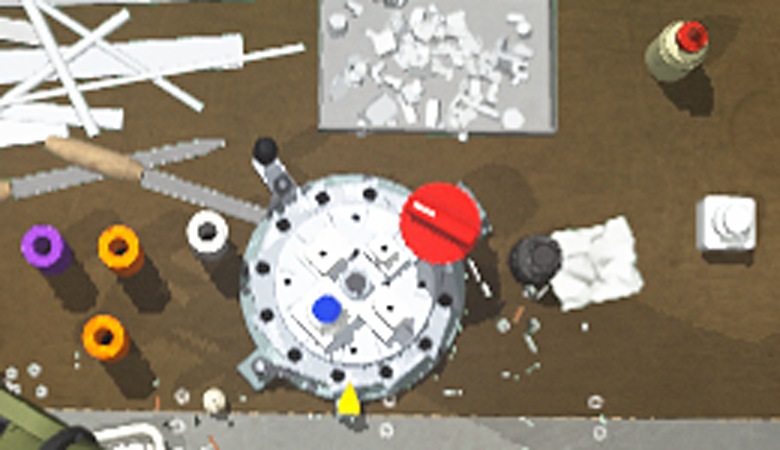

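View pics/side0z.png

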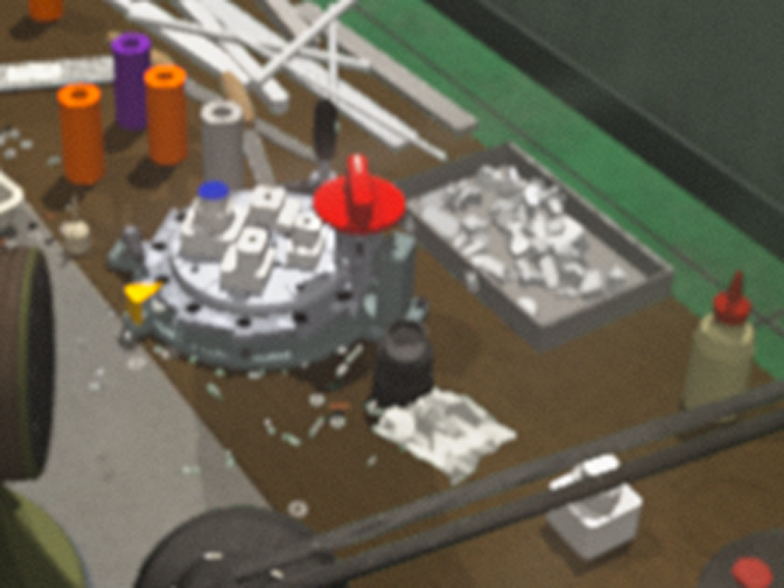

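Run:
```python
from h import *
from scipy.spatial.transform import Rotation as Ro
s=manip.read_state(); print(Ro.from_euler('xyz',s['eef_rot']).as_matrix())
for n in('top','side'):
    c=dict(np.load(f'{n}0.npz')); P=cloud(c); g=cv2.cvtColor(c['color'],cv2.COLOR_BGR2GRAY)
    # by depth: region selections in world
    def sel(nm,x,y,r,z0,z1):
        m=(np.hypot(P[...,0]-x,P[...,1]-y)<r)&(P[...,2]>z0)&(P[...,2]<z1)
        v,u=np.nonzero(m)
        if len(u)<5: print(n,nm,len(u));return
        print(n,nm,len(u),'px',u.mean(),v.mean(),'P',P[m].mean(0),'min',P[m].min(0),'max',P[m].max(0), 'ray',onz(c,[[u.mean(),v.mean()]],(z0+z1)/2))
    sel('bush',420,307,35,78,92)
    sel('handle',486,256,30,92,104)
    sel('flange',424,105,50,108,117)
    sel('bar',424,105,50,128,140)
    sel('eyep',395,10,40,55,70)
    sel('spare',440,-175,40,52,70)
    sel('bottle',590,-130,40,60,135)
    sel('any',500,-80,60,8,200)
```

```text
[[-0.    0.44  0.9 ]
 [-0.    0.9  -0.44]
 [-1.   -0.   -0.  ]]
top bush 105 px 288.4190476190476 247.17142857142858 P [415.47 308.7   83.33] min [396.97 291.41  78.34] max [432.41 325.77  91.21] ray [[415.27 308.65  85.  ]]
top handle 33 px 308.09090909090907 219.0 P [489.3  258.52  96.37] min [481.2  250.8   92.03] max [497.38 266.68 102.93] ray [[489.03 258.53  98.  ]]
top flange 304 px 365.88157894736844 244.4078947368421 P [423.18 107.83 111.63] min [387.35  73.57 108.05] max [458.45 141.42 116.86] ray [[423.04 107.93 112.5 ]]
top bar 134 px 366.57462686567163 243.22388059701493 P [423.57 108.24 132.82] min [403.77  78.35 128.19] max [442.08 135.72 139.36] ray [[423.41 108.36 134.  ]]
top eyep 90 px 400.77777777777777 254.73333333333332 P [403.59   8.7   59.76] min [389.52  -5.62  55.08] max [416.4   24.16  69.27] ray [[403.28   9.14  62.5 ]]
top spare 70 px 464.8 242.14285714285714 P [ 440.85 -166.59   58.48] min [ 428.4  -178.55   52.12] max [ 455.13 -151.98   69.08] ray [[ 440.51 -165.91   61.  ]]
top bottle 214 px 447.6448598130841 184.38317757009347 P [ 593.54 -115.92   84.
[... 711 characters left out ...]
.95  98.79 112.5 ]]
side bar 140 px 327.9214285714286 265.1142857142857 P [420.62 100.95 132.42] min [401.28  73.41 128.29] max [440.54 135.05 136.22] ray [[419.24  98.9  134.  ]]
side eyep 138 px 344.3188405797101 319.6304347826087 P [401.41   6.43  59.47] min [386.45  -9.53  55.04] max [416.01  21.12  64.83] ray [[399.25   3.56  62.5 ]]
side spare 57 px 413.70175438596493 365.6666666666667 P [ 437.63 -169.79   59.94] min [ 425.73 -176.03   54.1 ] max [ 452.11 -162.23   63.43] ray [[ 436.82 -170.55   61.  ]]
side bottle 445 px 459.65842696629215 315.761797752809 P [ 590.12 -129.02   84.84] min [ 572.83 -145.71   60.25] max [ 613.33 -103.06  129.88] ray [[ 577.88 -138.87   97.5 ]]
side any 2
```

Request:
jog_arm(series=[0,0,-0.14,0.0175,-0.0189,-0.003,0.5,0,0,-0.28,0.035,-0.0377,-0.007,0.5,0,0,-0.42,0.0526,-0.0566,-0.01,0.5,0,0,-0.56,0.07,-0.0754,-0.014,0.5,0,0,-0.7,0.0877,-0.0943,-0.017,0.5,0,0,-0.84,0.105,-0.113,-0.02,0.5,0,0,-0.98,0.1228,-0.132,-0.024,0.5,0,0,-1.12,0.14,-0.151,-0.027,0.5,0,0,-1.26,0.158,-0.17,-0.03,0.5,0,0,-1.4,0.1754,-0.1885,-0.034,0.5,0,0,-1.4,0.1754,-0.1885,-0.034,0.5,0,0,-1.4,0.1754,-0.1885,-0.034,0.5])

```text
clock: 1.6
eef_pos: [414.6, 306.9, 190.4]
eef_rot: [-1.262, 1.571, -3.11]
wrist_force: [-0.7, -0.3, -0.0]
finger_gap: 70.8
```

Run:
```python
from h import *
st()
c=manip.camera('side'); cv2.imwrite('pics/s1.png',cv2.resize(c['color'][180:360,180:420],None,fx=3,fy=3,interpolation=cv2.INTER_CUBIC))
np.savez('s1.npz',**c)
```

```text
clock 1.6
joints [0.566, 0.255, 1.66, 0.0, 1.227, 0.844]
qd [0.011, -0.004, -0.001, -0.002, -0.001, 0.004]
effort [-0.946, -48.991, -33.935, 0.029, -0.052, 0.055]
eef_pos [414.638, 306.913, 190.428]
eef_rot [-1.262, 1.571, -3.11]
wrist_force [-0.674, -0.338, -0.005]
moment [-0.072, 0.107, -0.0]
finger_gap 70.762
```

View pics/s1.png

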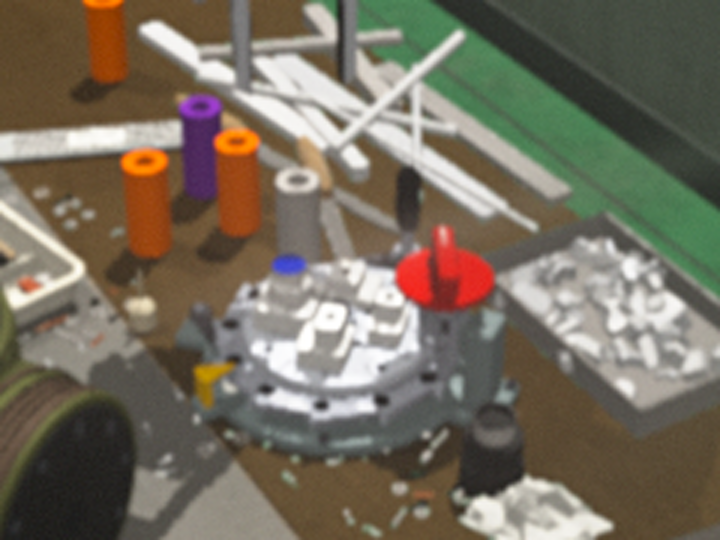

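Side view: the fingertips are at crop (241,87) and (347,80), and the bush top is at (297,180) below them. I'll check hand–eye agreement.

Run:
```python
from h import *
c=dict(np.load('s1.npz'))
print(proj(c,[[414.6,306.9,171.4]])) 
# finger tip bottom centers: inner pads at +-35.4, thickness ~12.5
d=np.array([np.cos(-.285),np.sin(-.285),0])
for s in(-1,1): print(proj(c,[np.array([414.6,306.9,171.4])+s*(35.4+6)*d]))
P=cloud(c)
for b in ((235,255,185,207),):
    pass
m=(P[...,2]>165)&(P[...,2]<215)&(np.hypot(P[...,0]-414,P[...,1]-307)<80)
l=cv2.connectedComponentsWithStats(m.astype(np.uint8)); 
for i in range(1,l[0]):
    if l[2][i,4]>20: q=P[l[1]==i]; print(l[2][i],q.mean(0),q.min(0),q.max(0))
```

```text
[[277.55 208.07]]
[[260.04 210.26]]
[[294.81 205.92]]
[292 189   7  20 114] [451.18 289.4  193.69] [445.65 280.41 169.68] [459.24 306.83 214.93]
[257 195   7  18  98] [372.19 310.08 195.97] [366.42 301.7  172.06] [379.93 329.78 214.79]
```

Request:
jog_arm(series=[0,0,0,0,-0.001,-0.03,0.5,0,0,0,0,-0.001,-0.06,0.5,0,0,0,0,-0.001,-0.09,0.5,0,0,0,0,-0.001,-0.115,0.5,0,0,0,0,-0.001,-0.132,0.5,0,0,0,0,-0.001,-0.132,0.5])

```text
clock: 2.4
eef_pos: [414.5, 305.7, 57.8]
eef_rot: [-0.744, 1.569, -2.593]
wrist_force: [0.3, -0.2, 1.2]
finger_gap: 70.6
```

Run:
```python
from h import *
c=manip.camera('side'); cv2.imwrite('pics/s2.png',cv2.resize(c['color'][180:360,180:420],None,fx=3,fy=3,interpolation=cv2.INTER_CUBIC))
```

```text
(no output)
```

View pics/s2.png

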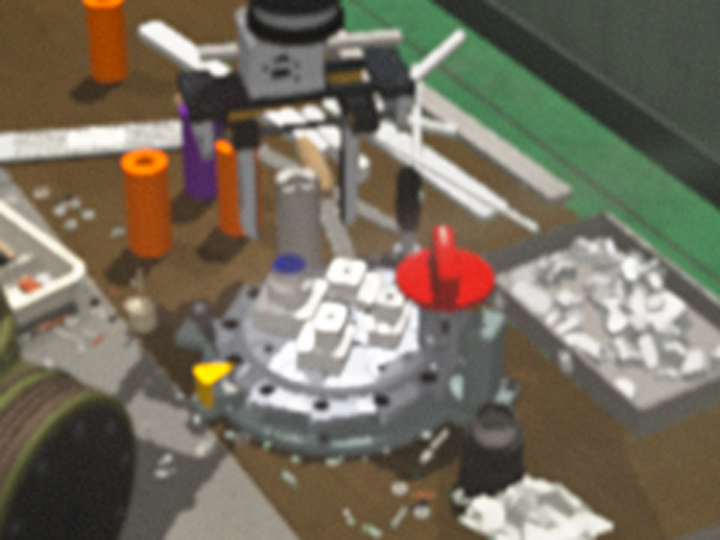

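The bush at crop (297,215) is centred between the fingers at (248) and (348). I'll close and lift.

Request:
jog_arm(series=[0,0,0,0,0,0,-0.3,0,0,0,0,0,0,-0.3,0,0,0,0,0,0,-0.3,0,0,0,0,0,0,-0.3,0,0,0,0,0,0,-0.3,0,0,0,0,0,0,-0.3,0,0,0,0,0,0.02,-0.3,0,0,0,0,0,0.04,-0.3], squeeze=30)

```text
clock: 3.45
eef_pos: [414.5, 305.1, 98.0]
eef_rot: [-0.693, 1.569, -2.544]
wrist_force: [-0.3, 0.3, -6.3]
finger_gap: 35.6
```

Request:
jog_arm(series=[0,0,0,0,0,0.05,-0.3,0,0,0,0,0,0.1,-0.3,0,0,0,0.0,-0.01,0.115,-0.3,0,0,0,0.008,-0.04,0.115,-0.3,0,0,0,0.016,-0.08,0.115,-0.3,0,0,0,0.025,-0.12,0.115,-0.3,0,0,0,0.034,-0.16,0.115,-0.3,0,0,0,0.042,-0.2,0.115,-0.3,0,0,0,0.05,-0.24,0.115,-0.3,0,0,0,0.059,-0.28,0.115,-0.3,0,0,0,0.068,-0.32,0.115,-0.3,0,0,0,0.077,-0.355,0.115,-0.3,0,0,0,0.085,-0.38,0.115,-0.3,0,0,0,0.085,-0.385,0.115,-0.3,0,0,0,0.085,-0.385,0.115,-0.3,0,0,0,0.085,-0.385,0.115,-0.3])

```text
clock: 5.45
eef_pos: [499.6, -78.8, 213.0]
eef_rot: [-1.644, 1.57, 2.789]
wrist_force: [0.5, -0.6, -6.8]
finger_gap: 35.8
```

Run:
```python
from h import *
c=manip.camera('side'); cv2.imwrite('pics/s3.png',cv2.resize(c['color'][180:400,230:500],None,fx=2.7,fy=2.7,interpolation=cv2.INTER_CUBIC))
print(proj(c,[[500,-80,0]])*2.7-np.array([230,180])*2.7)
```

```text
[[473.4 454.9]]
```

View pics/s3.png

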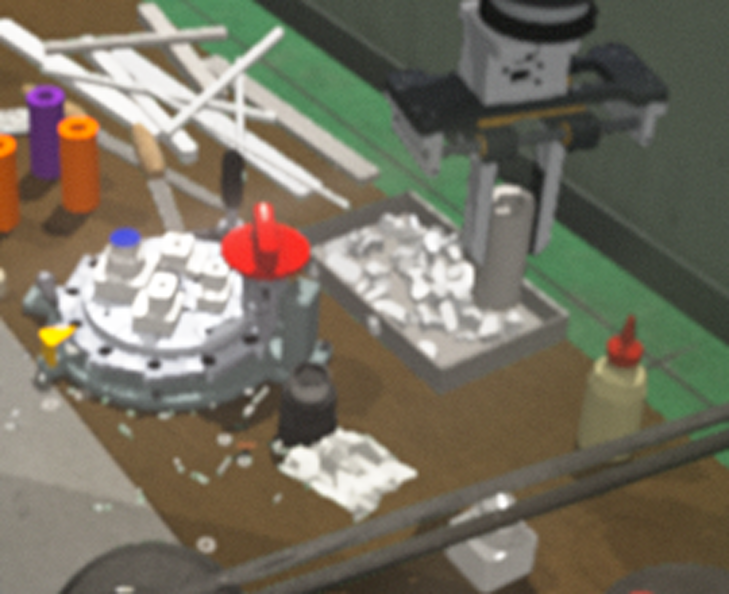

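Landing spot at crop (473,455) is bare bench; the bush hangs upright. Now I'll lower it.

Request:
jog_arm(series=[0,0,0,0,0,-0.04,-0.3,0,0,0,0,0,-0.08,-0.3,0,0,0,0,0,-0.115,-0.3,0,0,0,0,0,-0.135,-0.3,0,0,0,0,0,-0.145,-0.3,0,0,0,0,0,-0.15,-0.3,0,0,0,0,0,-0.153,-0.3,0,0,0,0,0,-0.1545,-0.3,0,0,0,0,0,-0.1545,-0.3])

```text
clock: 6.62
eef_pos: [500.2, -79.5, 59.2]
eef_rot: [1.644, 1.57, -0.207]
wrist_force: [-0.5, -0.2, -5.6]
finger_gap: 35.6
```

Request:
jog_arm(series=[0,0,0,0,0,-0.0007,-0.3,0,0,0,0,0,-0.0014,-0.3,0,0,0,0,0,-0.0014,-0.3])

```text
clock: 7.0
eef_pos: [500.3, -79.5, 58.6]
eef_rot: [1.575, 1.57, -0.276]
wrist_force: [-4.7, 0.3, 7.5]
finger_gap: 35.3
```

Contact with the bench (force has gone positive). I'll open gently and retreat.

Request:
jog_arm(series=[0,0,0,0,0,0.0007,-0.2,0,0,0,0,0,0.0007,0.0,0,0,0,0,0,0.0007,0.1,0,0,0,0,0,0.0007,0.2,0,0,0,0,0,0.0007,0.2,0,0,0,0,0,0.02,0.2,0,0,0,0,0,0.05,0.2,0,0,0,0,0,0.09,0.2,0,0,0,0,0,0.13,0.2,0,0,0,0,0,0.15,0.1])

```text
clock: 8.25
eef_pos: [500.4, -79.5, 209.8]
eef_rot: [1.635, 1.568, -0.216]
wrist_force: [0.5, -0.4, -0.6]
finger_gap: 52.2
```

Run:
```python
from h import *
c=manip.camera('side'); cv2.imwrite('pics/s4.png',cv2.resize(c['color'][180:400,230:500],None,fx=2.7,fy=2.7,interpolation=cv2.INTER_CUBIC))
P=cloud(c)
m=(P[...,2]>70)&(P[...,2]<95)&(np.hypot(P[...,0]-500,P[...,1]+80)<30); print(m.sum(),P[m].min(0),P[m].max(0))
```

```text
261 [481.18 -99.19  70.24] [519.   -61.65  88.32]
```

View pics/s4.png

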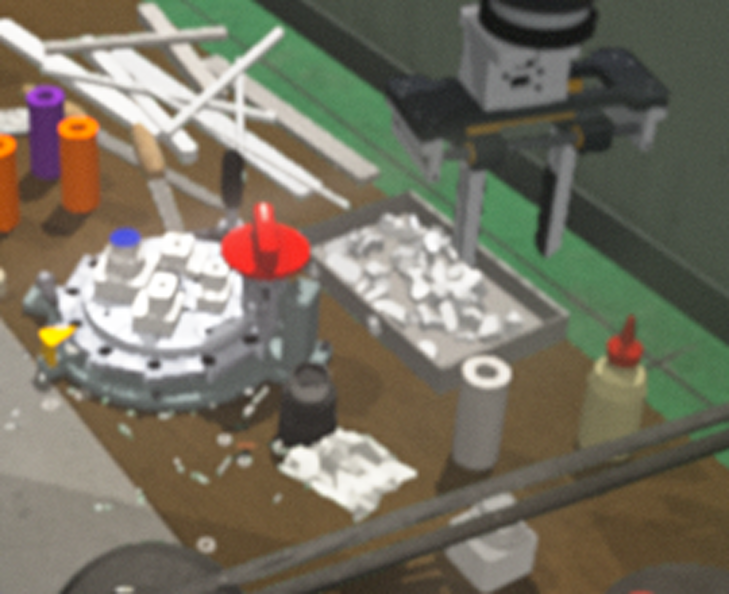

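Request:
jog_arm(series=[0,0,-0.06,-0.001,0.03,0,0,0,0,-0.12,-0.002,0.06,0,0,0,0,-0.18,-0.003,0.09,0,0,0,0,-0.24,-0.004,0.12,0,0,0,0,-0.3,-0.005,0.15,0,0,0,0,-0.36,-0.007,0.18,0,0,0,0,-0.42,-0.008,0.21,0,0,0,0,-0.48,-0.009,0.24,0,-0.04,0,0,-0.54,-0.01,0.27,0,-0.04,0,0,-0.6,-0.011,0.3,0,-0.04,0,0,-0.656,-0.012,0.325,-0.02,-0.04,0,0,-0.656,-0.012,0.334,-0.04,-0.04,0,0,-0.656,-0.012,0.334,-0.06,-0.04,0,0,-0.656,-0.012,0.334,-0.06,-0.04])

```text
clock: 10.05
eef_pos: [487.2, 254.3, 145.7]
eef_rot: [-0.216, 1.567, -2.723]
wrist_force: [0.3, -0.4, 1.3]
finger_gap: 45.1
```

Run:
```python
from h import *
c=manip.camera('side'); cv2.imwrite('pics/s5.png',cv2.resize(c['color'][160:320,220:430],None,fx=3.5,fy=3.5,interpolation=cv2.INTER_CUBIC))
s=manip.read_state(); p=np.array(s['eef_pos']); print(p)
for z in (p[2]-19,98): print(proj(c,[[p[0],p[1],z]])*3.5-np.array([220,160])*3.5)
P=cloud(c); m=(P[...,2]>60)&(P[...,2]<100)&(np.hypot(P[...,0]-488,P[...,1]-254)<16); print(m.sum(),P[m].min(0),P[m].max(0))
```

```text
[487.79 254.42 147.06]
[[335.49 230.05]]
[[334.67 267.62]]
128 [477.16 240.22  60.25] [499.22 261.99  98.9 ]
```

View pics/s5.png

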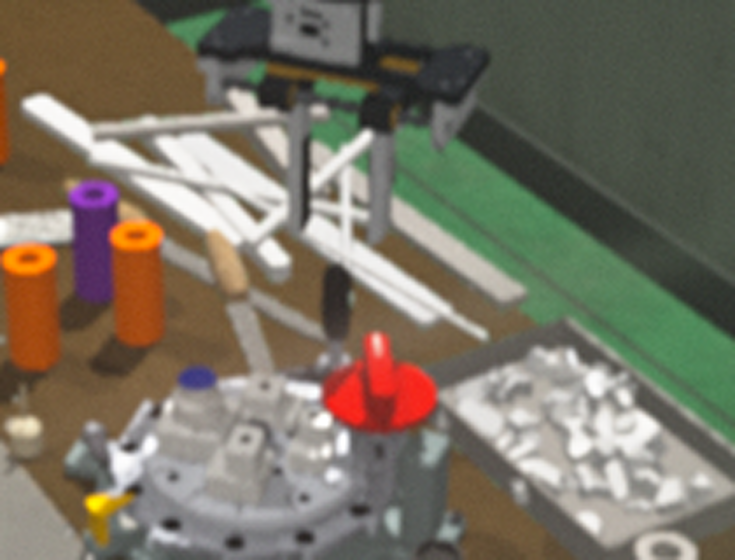

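The handle top at crop (336,268) is where the TCP axis projects. I'll descend to cage it.

Request:
jog_arm(series=[0,0,0,0,0,-0.025,-0.04,0,0,0,0,0,-0.05,-0.04,0,0,0,0,0,-0.07,-0.04,0,0,0,0,0,-0.078,-0.04,0,0,0,0,0,-0.078,-0.04])

```text
clock: 10.72
eef_pos: [488.3, 254.6, 70.0]
eef_rot: [2.963, 1.57, 0.456]
wrist_force: [-0.0, -1.0, 0.2]
finger_gap: 45.3
```

Run:
```python
from h import *
c=manip.camera('side'); cv2.imwrite('pics/s6.png',cv2.resize(c['color'][160:320,220:430],None,fx=3.5,fy=3.5,interpolation=cv2.INTER_CUBIC))
st()
A=np.array([375.6,173]);r=140
s=manip.read_state(); p=np.array(s['eef_pos'])[:2]; print(p-A,np.hypot(*(p-A)),np.degrees(np.arctan2(*(p-A)[::-1])))
# arc waypoints relative, rotation dt about A from angle 36.15
import math
for k in range(0,48,3):
    a=math.radians(36.15+k); q=A+140*np.array([math.cos(a),math.sin(a)]); q0=A+140*np.array([math.cos(math.radians(36.15)),math.sin(math.radians(36.15))]); print(k,round(math.radians(k),3),q-q0)
```

```text
clock 10.775
joints [0.414, 0.477, 1.664, 0.0, 1.0, 1.35]
qd [0.001, -0.007, -0.003, 0.0, 0.0, -0.0]
effort [-0.034, -56.323, -29.014, 0.026, -0.121, -0.0]
eef_pos [488.437, 254.658, 70.414]
eef_rot [2.924, 1.57, 0.417]
wrist_force [0.754, -0.275, -0.457]
moment [-0.014, 0.098, 0.02]
finger_gap 44.882
[112.84  81.66] 139.28445693181678 35.89242386457044
0 0.0 [0. 0.]
3 0.052 [-4.48  5.8 ]
6 0.105 [-9.25 11.36]
9 0.157 [-14.31  16.67]
12 0.209 [-19.64  21.7 ]
15 0.262 [-25.23  26.44]
18 0.314 [-31.05  30.89]
21 0.367 [-37.1   35.03]
24 0.419 [-43.36  38.84]
27 0.471 [-49.81  42.32]
30 0.524 [-56.44  45.46]
33 0.576 [-63.22  48.25]
36 0.628 [-70.13  50.67]
39 0.681 [-77.17  52.74]
42 0.733 [-84.3   54.43]
45 0.785 [-91.51  55.75]
```

View pics/s6.png

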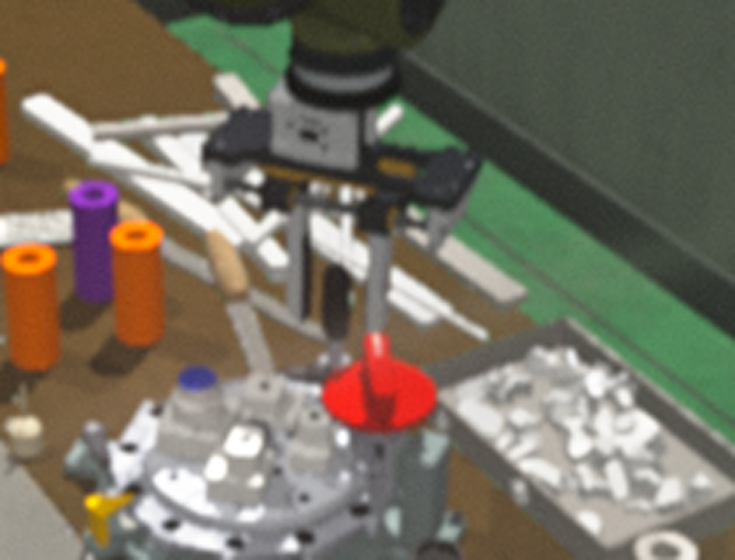

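Request:
jog_arm(series=[0,0,0.052,-0.0045,0.0058,0,-0.04,0,0,0.105,-0.0093,0.0114,0,-0.04,0,0,0.157,-0.0143,0.0167,0,-0.04,0,0,0.209,-0.0196,0.0217,0,-0.04,0,0,0.262,-0.0252,0.0264,0,-0.04,0,0,0.314,-0.0311,0.0309,0,-0.04,0,0,0.367,-0.0371,0.035,0,-0.04,0,0,0.419,-0.0434,0.0388,0,-0.04,0,0,0.471,-0.0498,0.0423,0,-0.04,0,0,0.524,-0.0564,0.0455,0,-0.04,0,0,0.576,-0.0632,0.0483,0,-0.04,0,0,0.628,-0.0701,0.0507,0,-0.04,0,0,0.681,-0.0772,0.0527,0,-0.04,0,0,0.681,-0.0772,0.0527,0,-0.04])

```text
clock: 12.52
eef_pos: [411.5, 307.8, 70.8]
eef_rot: [2.373, 1.568, 0.548]
wrist_force: [3.2, 1.8, 1.4]
finger_gap: 45.0
```

Run:
```python
from h import *
c=manip.camera('side'); cv2.imwrite('pics/s7.png',cv2.resize(c['color'][160:320,220:430],None,fx=3.5,fy=3.5,interpolation=cv2.INTER_CUBIC))
c=manip.camera('top'); cv2.imwrite('pics/t7.png',cv2.resize(c['color'][170:320,220:480],None,fx=3,fy=3,interpolation=cv2.INTER_CUBIC))
st()
```

```text
clock 12.625
joints [0.571, 0.406, 1.771, -0.0, 0.962, 0.827]
qd [-0.004, 0.006, 0.005, -0.001, 0.002, 0.001]
effort [0.902, -51.61, -26.994, 0.312, 0.447, -0.048]
eef_pos [411.462, 307.484, 70.478]
eef_rot [2.345, 1.569, 0.518]
wrist_force [1.534, 0.629, 1.573]
moment [-0.035, -0.351, -0.048]
finger_gap 45.247
```

View pics/s7.png

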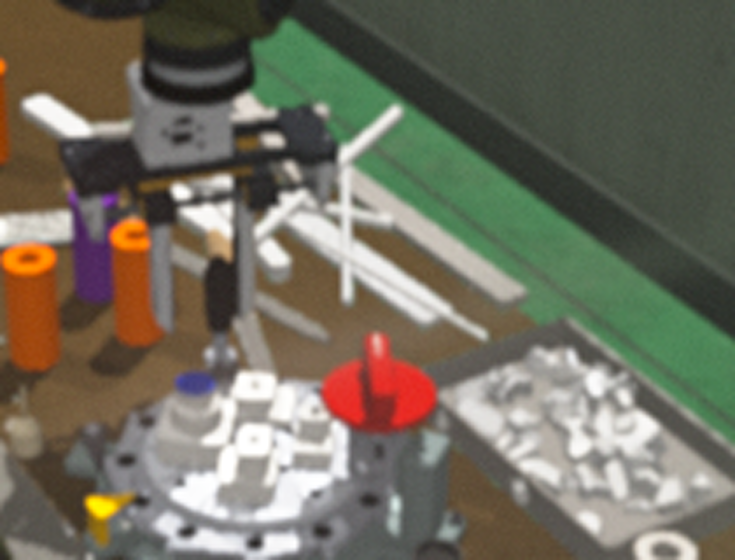

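View pics/t7.png

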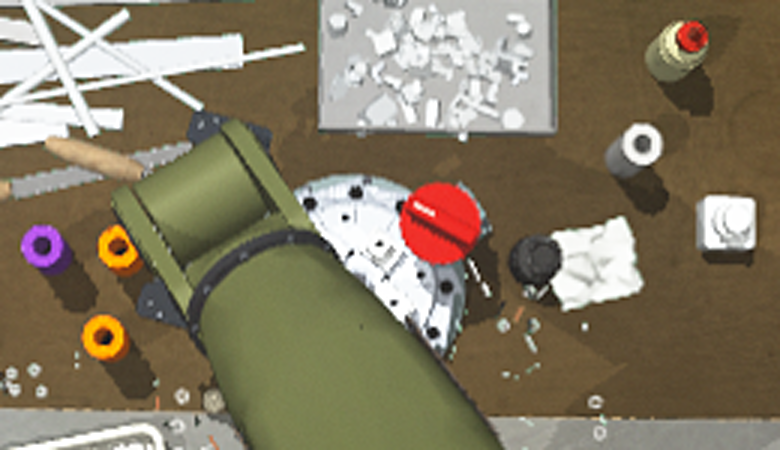

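Side view: the handle at crop (220,290) has moved with the right finger; the table has turned. I'll push on towards the stop.

Request:
jog_arm(series=[0,0,0.017,-0.0024,0.0006,0,-0.04,0,0,0.035,-0.0048,0.0012,0,-0.04,0,0,0.052,-0.0071,0.0017,0,-0.04,0,0,0.052,-0.0071,0.0017,0,-0.04])

```text
clock: 13.12
eef_pos: [403.7, 309.0, 69.7]
eef_rot: [2.311, 1.571, 0.538]
wrist_force: [2.8, 1.2, 2.3]
finger_gap: 45.3
```

Request:
jog_arm(series=[0,0,0.009,-0.0013,0.0003,0,-0.04,0,0,0.018,-0.0025,0.0005,0,-0.04,0,0,0.018,-0.0025,0.0005,0,-0.04])

```text
clock: 13.5
eef_pos: [401.6, 309.4, 69.6]
eef_rot: [1.759, 1.57, 0.004]
wrist_force: [7.2, -1.0, 2.6]
finger_gap: 45.1
```

Request:
jog_arm(series=[0,0,0.007,-0.001,0.0002,0,-0.04,0,0,0.014,-0.002,0.0004,0,-0.04,0,0,0.014,-0.002,0.0004,0,-0.04])

```text
clock: 13.88
eef_pos: [400.5, 309.4, 69.6]
eef_rot: [1.697, 1.568, -0.045]
wrist_force: [15.9, -4.1, -2.4]
finger_gap: 45.4
```

Request:
jog_arm(series=[0,0,0.006,-0.001,0.0002,0,-0.04,0,0,0.006,-0.001,0.0002,0,-0.04])

```text
clock: 14.12
eef_pos: [400.0, 309.5, 69.7]
eef_rot: [1.692, 1.567, -0.044]
wrist_force: [19.9, -6.1, -4.0]
finger_gap: 45.4
```

Run:
```python
from h import *
c=manip.camera('side'); cv2.imwrite('pics/s8.png',cv2.resize(c['color'][160:320,220:430],None,fx=3.5,fy=3.5,interpolation=cv2.INTER_CUBIC))
hsv=cv2.cvtColor(c['color'],cv2.COLOR_BGR2HSV); m=cv2.inRange(hsv,(110,120,60),(128,255,255)); m[:200]=0;m[330:]=0
v,u=np.nonzero(m); b=onz(c,[[u.mean(),v.mean()]],89)[0]; d=b[:2]-[375.6,173]; print(u.mean(),v.mean(),b,np.hypot(*d),np.degrees(np.arctan2(d[1],d[0]))-180+1.85)
st()
```

```text
276.25 269.975 [346.78 194.35  89.  ] 35.8663131333128 -34.67470481192526
clock 14.175
joints [0.587, 0.392, 1.795, -0.003, 0.952, 0.754]
qd [0.0, 0.0, -0.002, 0.002, 0.002, 0.001]
effort [8.627, -51.677, -22.609, 3.048, 3.13, -0.132]
eef_pos [400.017, 309.485, 69.635]
eef_rot [1.705, 1.567, -0.031]
wrist_force [19.572, -5.923, -3.165]
moment [-1.023, -3.185, -0.175]
finger_gap 45.417
```

View pics/s8.png

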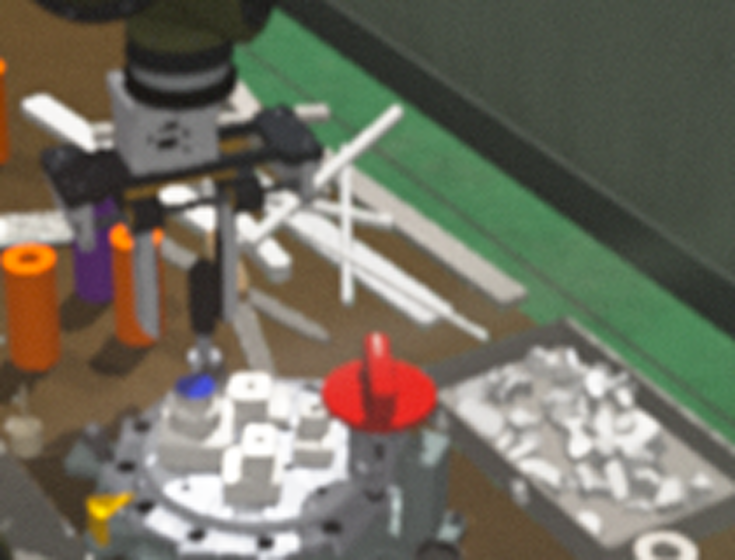

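The blue top is at about −30° (a station), so one stroke remains. I'll let the lever return with the fingers.

Request:
jog_arm(series=[0,0,-0.04,0.006,-0.0013,0,-0.04,0,0,-0.09,0.0126,-0.0028,0,-0.04,0,0,-0.143,0.0197,-0.0048,0,-0.04,0,0,-0.195,0.0266,-0.0072,0,-0.04,0,0,-0.247,0.0334,-0.01,0,-0.04,0,0,-0.3,0.04,-0.0132,0,-0.04,0,0,-0.352,0.0464,-0.0167,0,-0.04,0,0,-0.404,0.0527,-0.0205,0,-0.04,0,0,-0.457,0.0588,-0.0246,0,-0.04,0,0,-0.509,0.0646,-0.0291,0,-0.04,0,0,-0.562,0.0702,-0.0338,0,-0.04,0,0,-0.614,0.0755,-0.0388,0,-0.04,0,0,-0.666,0.0806,-0.0441,0,-0.04,0,0,-0.719,0.0853,-0.0497,0,-0.04,0,0,-0.771,0.0898,-0.0555,0,-0.04,0,0,-0.771,0.0898,-0.0555,0,-0.04,0,0,-0.771,0.0898,-0.0555,0,-0.04])

```text
clock: 16.3
eef_pos: [487.5, 254.7, 69.2]
eef_rot: [-0.375, 1.57, -2.88]
wrist_force: [-0.1, 0.1, -1.1]
finger_gap: 45.0
```

```bash
cat >> h.py <<'E'
def blue(c):
    hsv=cv2.cvtColor(c['color'],cv2.COLOR_BGR2HSV); m=cv2.inRange(hsv,(110,120,60),(128,255,255)); m[:200]=0;m[330:]=0
    v,u=np.nonzero(m); b=onz(c,[[u.mean(),v.mean()]],89)[0]; d=b[:2]-[375.6,173]; print(u.mean(),v.mean(),b,np.hypot(*d),np.degrees(np.arctan2(d[1],d[0]))-180+1.85)
E
python3 - <<'E'
from h import *
c=manip.camera('side'); cv2.imwrite('pics/s9.png',cv2.resize(c['color'][160:320,220:430],None,fx=3.5,fy=3.5,interpolation=cv2.INTER_CUBIC))
blue(c); c=manip.camera('top'); cv2.imwrite('pics/t9.png',cv2.resize(c['color'][170:320,220:480],None,fx=3,fy=3,interpolation=cv2.INTER_CUBIC))
blue(dict(np.load('side0.npz')))
blue(dict(np.load('s1.npz')))
E
```

```text
274.8888888888889 270.25 [343.69 194.98  89.  ] 38.74603093435494 -32.716825034382445
275.5882352941176 267.52941176470586 [350.03 203.21  89.  ] 39.581196819400596 -47.90486788914949
275.6 267.8666666666667 [349.43 202.07  89.  ] 39.119612064020835 -46.1543560399545
```

View pics/s9.png

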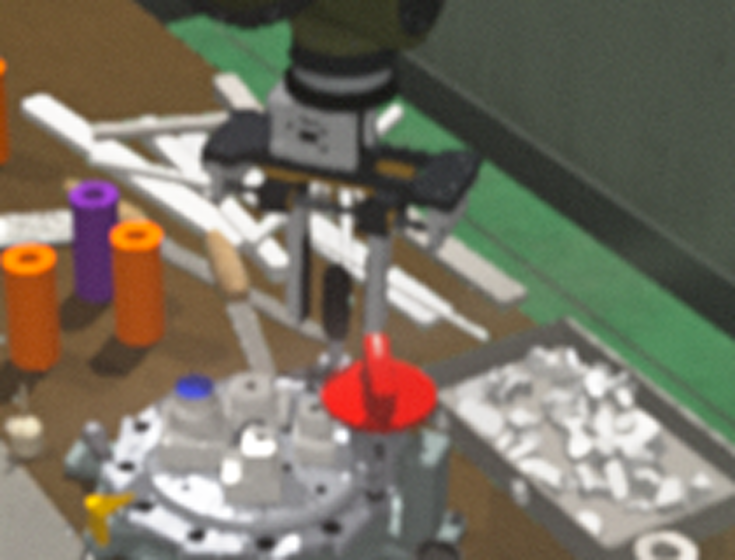

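View pics/t9.png

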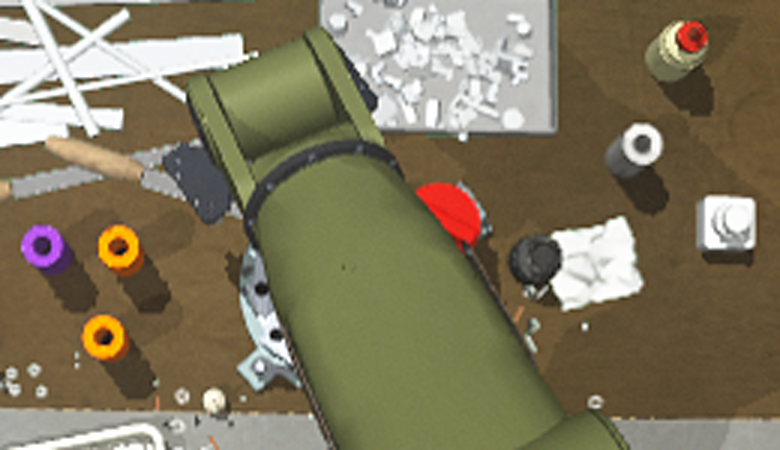

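Lever is back at rest (336,300) and the blue top is one tooth short. Second stroke, same path.

Request:
jog_arm(series=[0,0,0.052,-0.0045,0.0058,0,-0.04,0,0,0.105,-0.0093,0.0114,0,-0.04,0,0,0.157,-0.0143,0.0167,0,-0.04,0,0,0.209,-0.0196,0.0217,0,-0.04,0,0,0.262,-0.0252,0.0264,0,-0.04,0,0,0.314,-0.0311,0.0309,0,-0.04,0,0,0.367,-0.0371,0.035,0,-0.04,0,0,0.419,-0.0434,0.0388,0,-0.04,0,0,0.471,-0.0498,0.0423,0,-0.04,0,0,0.524,-0.0564,0.0455,0,-0.04,0,0,0.576,-0.0632,0.0483,0,-0.04,0,0,0.628,-0.0701,0.0507,0,-0.04,0,0,0.681,-0.0772,0.0527,0,-0.04,0,0,0.716,-0.082,0.0538,0,-0.04,0,0,0.733,-0.0843,0.0544,0,-0.04,0,0,0.751,-0.0868,0.0549,0,-0.04,0,0,0.765,-0.0888,0.0553,0,-0.04,0,0,0.771,-0.0898,0.0555,0,-0.04,0,0,0.771,-0.0898,0.0555,0,-0.04])

```text
clock: 18.77
eef_pos: [400.2, 309.8, 69.7]
eef_rot: [1.83, 1.566, 0.095]
wrist_force: [19.5, -3.9, -9.9]
finger_gap: 45.1
```

Run:
```python
from h import *
c=manip.camera('side'); cv2.imwrite('pics/s10.png',cv2.resize(c['color'][160:320,220:430],None,fx=3.5,fy=3.5,interpolation=cv2.INTER_CUBIC))
blue(c)
```

```text
276.66 275.36 [337.8  176.37  89.  ] 37.954117457929414 -3.2411115704833775
```

View pics/s10.png

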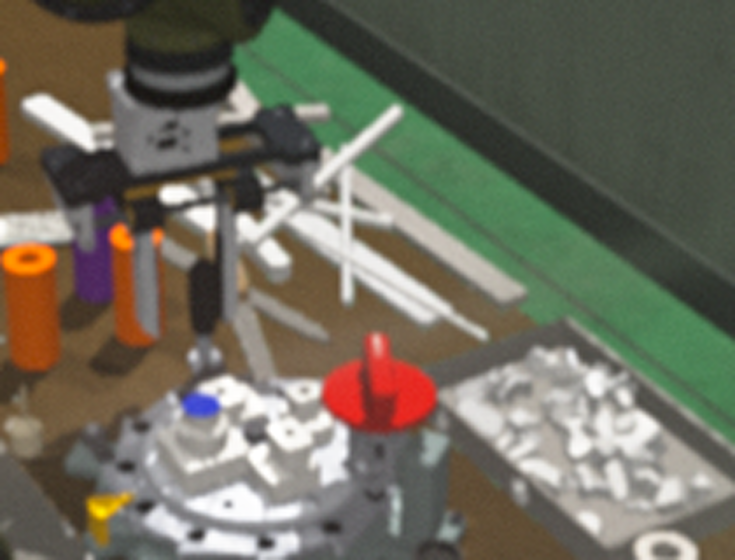

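Blue top at crop (200,405): −3° by a measure that read −33° at the −30° station, so it is at the pointer. I'll return the lever.

Request:
jog_arm(series=[0,0,-0.04,0.006,-0.0013,0,-0.04,0,0,-0.09,0.0126,-0.0028,0,-0.04,0,0,-0.143,0.0197,-0.0048,0,-0.04,0,0,-0.195,0.0266,-0.0072,0,-0.04,0,0,-0.247,0.0334,-0.01,0,-0.04,0,0,-0.3,0.04,-0.0132,0,-0.04,0,0,-0.352,0.0464,-0.0167,0,-0.04,0,0,-0.404,0.0527,-0.0205,0,-0.04,0,0,-0.457,0.0588,-0.0246,0,-0.04,0,0,-0.509,0.0646,-0.0291,0,-0.04,0,0,-0.562,0.0702,-0.0338,0,-0.04,0,0,-0.614,0.0755,-0.0388,0,-0.04,0,0,-0.666,0.0806,-0.0441,0,-0.04,0,0,-0.719,0.0853,-0.0497,0,-0.04,0,0,-0.771,0.0898,-0.0555,0,-0.04,0,0,-0.771,0.0898,-0.0555,0.03,-0.04,0,0,-0.771,0.0898,-0.0555,0.08,-0.04,0,0,-0.771,0.0898,-0.0555,0.13,-0.04,0,0,-0.771,0.0898,-0.0555,0.13,-0.04])

```text
clock: 21.2
eef_pos: [489.0, 255.3, 203.2]
eef_rot: [2.939, 1.564, 0.433]
wrist_force: [-0.3, 0.2, 0.1]
finger_gap: 45.1
```

Run:
```python
from h import *
c=manip.camera('side'); cv2.imwrite('pics/s11.png',cv2.resize(c['color'][160:360,220:430],None,fx=3,fy=3,interpolation=cv2.INTER_CUBIC))
blue(c); st()
P=cloud(c); m=(P[...,2]>127)&(P[...,2]<140)&(np.hypot(P[...,0]-423,P[...,1]-105)<45)
q=P[m][:,:2]; mu=q.mean(0); w,v=np.linalg.eigh(np.cov((q-mu).T)); print('bar',mu,np.degrees(np.arctan2(v[1,1],v[0,1])),q.min(0),q.max(0))
for n in ('side0','top0'):
    c=dict(np.load(n+'.npz')); P=cloud(c); m=(P[...,2]>129)&(P[...,2]<140)&(np.hypot(P[...,0]-423,P[...,1]-105)<45)
    q=P[m][:,:2]; mu=q.mean(0); w,v=np.linalg.eigh(np.cov((q-mu).T)); ax=v[:,1]; t=(q-mu)@ax; s=(q-mu)@v[:,0]; print('bar',mu,np.degrees(np.arctan2(ax[1],ax[0])),t.min(),t.max(),s.min(),s.max(), mu+ax*(t.min()+t.max())/2+v[:,0]*(s.min()+s.max())/2)
```

```text
277.5 275.38461538461536 [339.32 175.35  89.  ] 36.352321354244616 -1.8534762138802647
clock 21.25
joints [0.415, 0.32, 1.551, 0.0, 1.268, 1.35]
qd [-0.002, 0.042, 0.043, -0.001, -0.017, 0.003]
effort [0.014, -57.524, -37.684, 0.034, 0.254, 0.0]
eef_pos [488.173, 254.865, 200.592]
eef_rot [2.967, 1.569, 0.46]
wrist_force [-0.662, -0.113, -0.434]
moment [-0.095, 0.137, 0.05]
finger_gap 45.15
bar [420.31 100.34] 61.88202722919721 [402.95  72.46] [442.22 134.72]
bar [421.07 101.7 ] 61.20275839810056 -33.0117474710483 31.385082365632663 -8.383290909232729 7.741868218984916 [420.96 100.83]
bar [423.45 108.15] 61.563509337103994 -32.63050312631353 30.431054255076017 -8.323774313322433 7.901560588644538 [423.11 107.08]
```

View pics/s11.png

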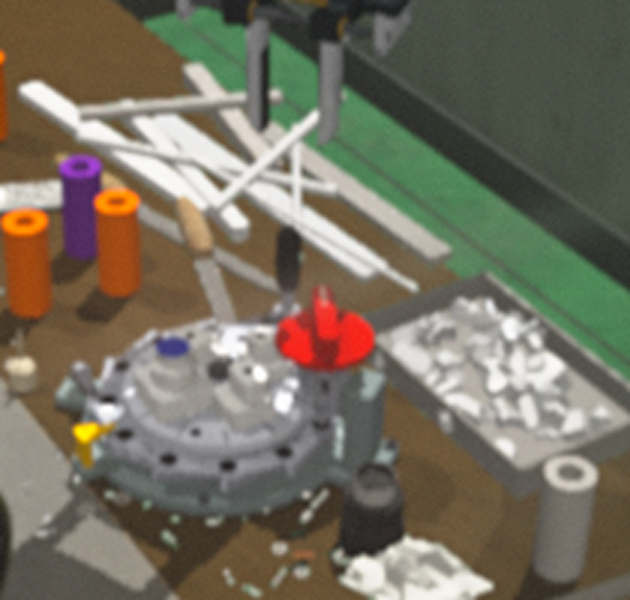

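Lever is back (crop 288,255), blue top (172,347) stands at the pointer side. Now over the knob bar, which lies at 61.5°, so the jaws go to −28.5°.

Request:
jog_arm(series=[0,0,0.06,-0.009,-0.02,0,-0.1,0,0,0.12,-0.018,-0.041,0,-0.1,0,0,0.18,-0.027,-0.062,0,-0.1,0,0,0.24,-0.036,-0.083,0,-0.1,0,0,0.3,-0.045,-0.104,0,-0.1,0,0,0.36,-0.054,-0.125,0,-0.1,0,0,0.42,-0.062,-0.142,-0.01,-0.1,0,0,0.442,-0.0659,-0.1505,-0.02,-0.1,0,0,0.442,-0.0659,-0.1505,-0.03,-0.1,0,0,0.442,-0.0659,-0.1505,-0.03,-0.1])

```text
clock: 22.5
eef_pos: [421.7, 104.3, 168.3]
eef_rot: [-0.964, 1.568, -3.029]
wrist_force: [-0.7, 0.4, 0.0]
finger_gap: 42.5
```

Run:
```python
from h import *
from scipy.spatial.transform import Rotation as Ro
s=manip.read_state(); p=np.array(s['eef_pos']); R=Ro.from_euler('xyz',s['eef_rot']).as_matrix(); print(p,np.degrees(np.arctan2(R[1,1],R[0,1])))
c=manip.camera('side'); o=np.array([270,170]); im=cv2.resize(c['color'][170:320,270:400],None,fx=4,fy=4,interpolation=cv2.INTER_CUBIC)
cv2.imwrite('pics/s12.png',im); np.savez('s12.npz',**c)
print((proj(c,[[p[0],p[1],z] for z in (p[2]-19,134,112)])-o)*4)
P=cloud(c)
for s_ in(-1,1):
    t=p+s_*(42.3/2+6)*R[:,1]; print('tip',(proj(c,[t+19*R[:,0]])-o)*4)
```

```text
[421.67 104.27 168.31] -28.32215183162094
[[230.81 350.28]
 [229.95 374.05]
 [228.73 407.64]]
tip [[179.29 351.52]]
tip [[282.02 349.11]]
```

View pics/s12.png

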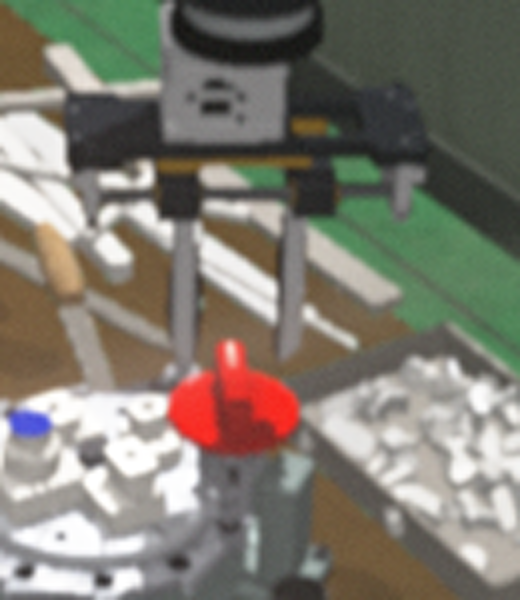

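Flange centre at crop (234,411). The fingertips show the same +7 px picture bias, so the TCP is on the knob axis. I'll descend and grip the bar.

Request:
jog_arm(series=[0,0,0,0,0,-0.012,-0.1,0,0,0,0,0,-0.024,-0.1,0,0,0,0,0,-0.031,-0.1,0,0,0,0,0,-0.035,-0.1,0,0,0,0,0,-0.035,-0.1], squeeze=15)

```text
clock: 23.18
eef_pos: [422.1, 104.0, 134.4]
eef_rot: [-0.974, 1.571, -3.039]
wrist_force: [0.9, -0.7, 0.1]
finger_gap: 42.1
```

Request:
jog_arm(series=[0,0,0,0,0,0,-0.5,0,0,0,0,0,0,-0.75,0,0,0,0,0,0,-0.75,0,0,0,0,0,0,-0.75,0,0,0,0,0,0,-0.75,0,0,0,0,0,0,-0.75], squeeze=15)

```text
clock: 23.92
eef_pos: [422.2, 104.1, 134.7]
eef_rot: [2.742, 1.571, 0.678]
wrist_force: [-1.1, 1.7, 3.7]
finger_gap: 15.9
```

Run:
```python
from h import *
from scipy.spatial.transform import Rotation as Ro
st(); s=manip.read_state(); R=Ro.from_euler('xyz',s['eef_rot']).as_matrix(); print(np.degrees(np.arctan2(R[1,1],R[0,1])))
c=manip.camera('side'); im=cv2.resize(c['color'][170:320,270:400],None,fx=4,fy=4,interpolation=cv2.INTER_CUBIC)
cv2.imwrite('pics/s13.png',im)
```

```text
clock 23.925
joints [0.157, 0.149, 1.933, 0.0, 1.06, 0.651]
qd [0.002, 0.0, 0.001, 0.002, 0.001, -0.0]
effort [-0.54, -38.346, -30.428, -0.255, -0.555, -0.048]
eef_pos [422.159, 104.099, 134.686]
eef_rot [2.742, 1.571, 0.678]
wrist_force [-1.134, 1.735, 3.669]
moment [0.065, 0.498, -0.062]
finger_gap 15.868
-28.304932210326204
```

View pics/s13.png

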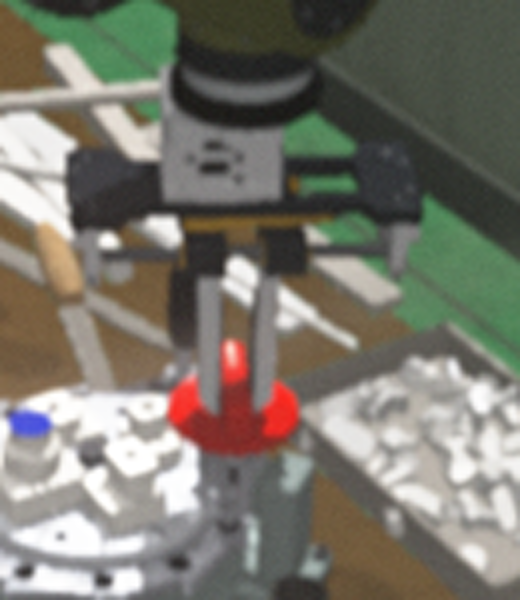

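Bar gripped (15.9 mm), side force about 2 N, so it is well centred. Pressing down.

Request:
jog_arm(series=[0,0,0,0,0,0,-0.75,0,0,0,0,0,-0.003,-0.75,0,0,0,0,0,-0.006,-0.75,0,0,0,0,0,-0.009,-0.75,0,0,0,0,0,-0.012,-0.75,0,0,0,0,0,-0.014,-0.75,0,0,0,0,0,-0.014,-0.75], squeeze=35)

```text
clock: 24.85
eef_pos: [422.3, 104.1, 120.9]
eef_rot: [2.382, 1.57, 0.317]
wrist_force: [-3.5, 0.3, 11.0]
finger_gap: 16.0
```

Request:
jog_arm(series=[0,0,0,0,0,-0.001,-0.75,0,0,0,0,0,-0.002,-0.75,0,0,0,0,0,-0.003,-0.75,0,0,0,0,0,-0.003,-0.75])

```text
clock: 25.35
eef_pos: [422.3, 104.1, 118.1]
eef_rot: [2.323, 1.57, 0.258]
wrist_force: [-4.7, -0.1, 12.3]
finger_gap: 15.6
```

At the bottom. Turning clockwise.

Request:
jog_arm(series=[0,0,-0.08,0,0,0,-0.75,0,0,-0.16,0,0,0,-0.75,0,0,-0.24,0,0,0,-0.75,0,0,-0.32,0,0,0,-0.75,0,0,-0.4,0,0,0,-0.75,0,0,-0.48,0,0,0,-0.75,0,0,-0.56,0,0,0,-0.75,0,0,-0.64,0,0,0,-0.75,0,0,-0.72,0,0,0,-0.75,0,0,-0.8,0,0,0,-0.75,0,0,-0.86,0,0,0,-0.75,0,0,-0.9,0,0,0,-0.75,0,0,-0.9,0,0,0,-0.75])

```text
clock: 26.98
eef_pos: [421.7, 105.0, 118.1]
eef_rot: [-1.279, 1.569, 2.039]
wrist_force: [-9.9, 8.7, 15.4]
finger_gap: 15.4
```

```bash
cat > y.py <<'E'
from h import *
from scipy.spatial.transform import Rotation as Ro
st(); s=manip.read_state(); R=Ro.from_euler('xyz',s['eef_rot']).as_matrix(); print(np.degrees(np.arctan2(R[1,1],R[0,1])))
E
python3 y.py
python3 - <<'E'
from h import *
c=manip.camera('side'); im=cv2.resize(c['color'][170:320,270:400],None,fx=4,fy=4,interpolation=cv2.INTER_CUBIC)
cv2.imwrite('pics/s14.png',im)
E
```

```text
clock 26.975
joints [0.159, 0.174, 1.948, 0.002, 1.02, 1.552]
qd [0.001, 0.0, -0.0, 0.001, 0.0, -0.016]
effort [-4.858, -35.012, -29.114, -2.498, -2.366, 0.357]
eef_pos [421.664, 104.97, 118.077]
eef_rot [-1.279, 1.569, 2.039]
wrist_force [-9.889, 8.743, 15.359]
moment [1.878, 2.174, 0.034]
finger_gap 15.426
-79.90758752591066
```

View pics/s14.png

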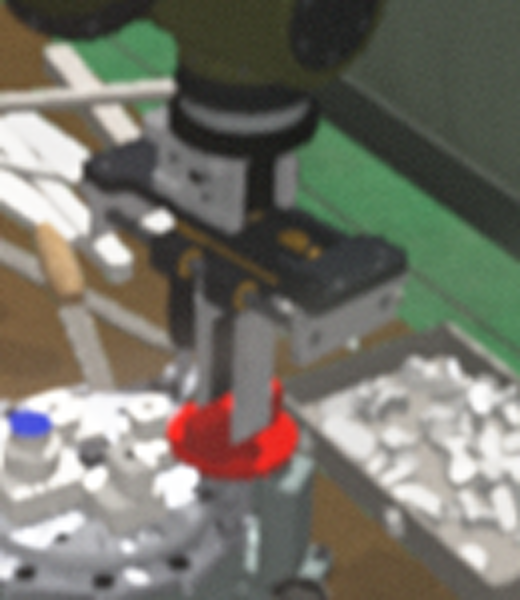

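The bar has turned with the gripper; side force (−10, 9) N, which I relieve by shifting a little while turning on to the stop.

Request:
jog_arm(series=[0,0,-0.03,-0.0005,0.0005,0,-0.75,0,0,-0.06,-0.001,0.001,0,-0.75,0,0,-0.08,-0.001,0.001,0,-0.75,0,0,-0.08,-0.001,0.001,0,-0.75])

```text
clock: 27.52
eef_pos: [421.2, 105.5, 118.1]
eef_rot: [-2.279, 1.57, 0.96]
wrist_force: [-5.1, 4.4, 12.3]
finger_gap: 15.6
```

```bash
python3 y.py
```

```text
clock 27.525
joints [0.161, 0.173, 1.95, 0.001, 1.019, 1.634]
qd [0.0, -0.0, 0.001, 0.0, 0.0, -0.008]
effort [-2.854, -35.88, -28.199, -1.024, -1.304, 0.583]
eef_pos [421.226, 105.496, 118.108]
eef_rot [-2.279, 1.57, 0.96]
wrist_force [-5.062, 4.419, 12.322]
moment [0.914, 1.231, 0.398]
finger_gap 15.555
-84.43433400797974
```

Request:
jog_arm(series=[0,0,-0.03,-0.0004,0.0004,0,-0.75,0,0,-0.05,-0.0005,0.0005,0,-0.75,0,0,-0.05,-0.0005,0.0005,0,-0.75])

```text
clock: 27.9
eef_pos: [421.1, 105.7, 118.2]
eef_rot: [3.111, 1.569, 0.017]
wrist_force: [-3.2, 1.6, 11.6]
finger_gap: 16.1
```

```bash
python3 y.py
```

```text
clock 27.9
joints [0.162, 0.172, 1.95, -0.0, 1.018, 1.685]
qd [-0.001, 0.0, -0.001, 0.001, -0.001, -0.009]
effort [-1.95, -35.672, -27.434, -0.036, -0.907, 1.059]
eef_pos [421.053, 105.739, 118.236]
eef_rot [3.111, 1.569, 0.017]
wrist_force [-3.238, 1.613, 11.639]
moment [0.316, 0.824, 0.86]
finger_gap 16.057
-87.24988586736126
```

The moment is rising (0.86 N m), so the knob is at its stop. Letting it rise while holding the turn.

Request:
jog_arm(series=[0,0,0,0,0,0.0015,-0.75,0,0,0,0,0,0.003,-0.75,0,0,0,0,0,0.0045,-0.75,0,0,0,0,0,0.006,-0.75,0,0,0,0,0,0.007,-0.75,0,0,0,0,0,0.007,-0.75])

```text
clock: 28.65
eef_pos: [421.0, 105.7, 125.1]
eef_rot: [3.127, 1.57, 0.034]
wrist_force: [-3.4, 1.8, 9.0]
finger_gap: 15.8
```

```bash
python3 y.py
```

```text
clock 28.65
joints [0.162, 0.161, 1.944, -0.0, 1.035, 1.684]
qd [0.0, 0.001, 0.001, -0.001, -0.002, -0.001]
effort [-1.946, -36.585, -28.404, -0.067, -0.663, 0.874]
eef_pos [420.984, 105.731, 125.116]
eef_rot [3.127, 1.57, 0.034]
wrist_force [-3.413, 1.751, 8.991]
moment [0.355, 0.67, 0.862]
finger_gap 15.819
-87.23624379421146
```

Depth 9.6 mm at spring force 9 N: the pin is in the notch. Opening and backing off.

Request:
jog_arm(series=[0,0,0,0,0,0.0007,-0.75,0,0,0,0,0,0.0007,-0.5,0,0,0,0,0,0.0007,-0.3,0,0,0,0,0,0.0007,-0.2,0,0,0,0,0,0.0007,-0.2,0,0,0,0,0,0.02,-0.2,0,0,0,0,0,0.06,-0.2,0,0,0,0,0,0.1,-0.2,0,0,0,0,0,0.13,-0.2,0,0,0,0,0,0.13,-0.2])

```text
clock: 29.9
eef_pos: [421.3, 105.6, 256.2]
eef_rot: [-3.032, 1.567, 0.157]
wrist_force: [-0.8, -0.7, -0.4]
finger_gap: 37.6
```

```bash
python3 y.py
python3 - <<'E'
from h import *
c=manip.camera('side'); im=cv2.resize(c['color'][200:350,230:430],None,fx=3.8,fy=3.8,interpolation=cv2.INTER_CUBIC)
cv2.imwrite('pics/s15.png',im); blue(c)
P=cloud(c)
m=(np.hypot(P[...,0]-422,P[...,1]-104)<45)&(P[...,2]>112)&(P[...,2]<140)
q=P[m]; mu=q.mean(0)[:2]; w,v=np.linalg.eigh(np.cov((q[:,:2]-mu).T)); print('bar',mu,np.median(q[:,2]),np.degrees(np.arctan2(v[1,1],v[0,1])))
for n in('s1',):
    c0=dict(np.load(n+'.npz')); Q=cloud(c0)
    def fl(P):
        z=P[...,2][(np.hypot(P[...,0]-422,P[...,1]-104)<34)&(P[...,2]>95)&(P[...,2]<145)]; return np.histogram(z,np.arange(96,142,3))[0]
    print(fl(Q)); print(fl(P))
E
```

```text
clock 29.9
joints [0.161, 0.01, 1.781, -0.0, 1.347, 1.685]
qd [-0.0, 0.035, 0.058, -0.0, -0.036, 0.001]
effort [0.026, -38.445, -38.153, 0.008, 0.597, -0.0]
eef_pos [421.256, 105.628, 256.228]
eef_rot [-3.032, 1.567, 0.157]
wrist_force [-0.835, -0.728, -0.369]
moment [0.004, 0.158, 0.054]
finger_gap 37.577
-87.31896559941572
276.77272727272725 275.5 [337.76 175.79  89.  ] 37.9467302636475 -2.3703477894935303
bar [420.02 100.44] 122.07193992363909 -175.02021920646757
[  0   1   3  19 148 185  16   8  15   8  17  49  63  16   0]
[ 19  83 154  37  30  28  28  34  53  77  17   0   0   0   0]
```

View pics/s15.png

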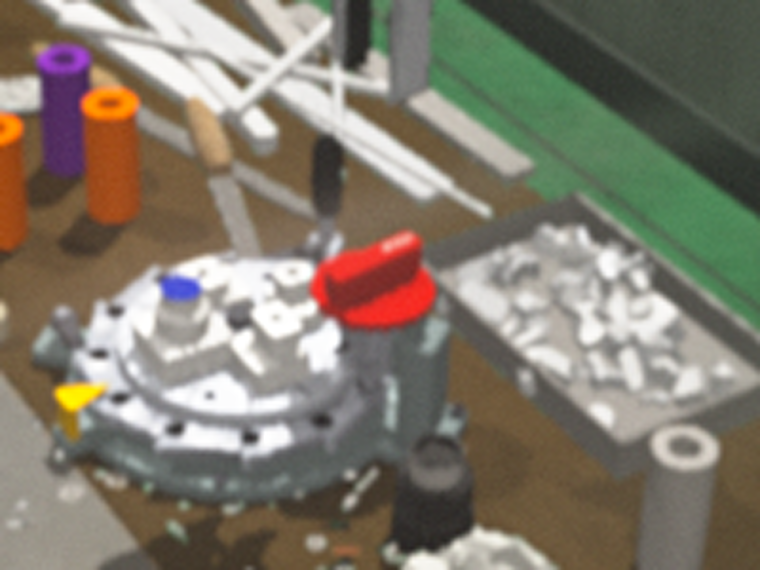

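The bar now lies at about 5° (61.5° − 56°), its top about 9 mm lower; lever at rest, blue top at the pointer. One last check of everything after a short withdrawal.

Request:
jog_arm(series=[0,0,0,-0.02,0,0.04,-0.2,0,0,0,-0.05,-0.03,0.08,-0.2,0,0,0,-0.08,-0.08,0.1,-0.2,0,0,0,-0.08,-0.13,0.1,-0.2,0,0,0,-0.08,-0.18,0.1,-0.2,0,0,0,-0.08,-0.23,0.1,-0.2,0,0,0,-0.08,-0.28,0.1,-0.2,0,0,0,-0.08,-0.32,0.1,-0.2,0,0,0,-0.08,-0.32,0.1,-0.2,0,0,0,-0.08,-0.32,0.1,-0.2])

```text
clock: 31.2
eef_pos: [340.6, -214.0, 353.7]
eef_rot: [-0.786, 1.569, 2.402]
wrist_force: [-0.3, 0.9, -1.0]
finger_gap: 37.7
```

Run:
```python
from h import *
c=manip.camera('top'); cv2.imwrite('pics/t16.png',cv2.resize(c['color'][170:320,220:480],None,fx=3,fy=3,interpolation=cv2.INTER_CUBIC))
hsv=cv2.cvtColor(c['color'],cv2.COLOR_BGR2HSV); m=cv2.inRange(hsv,(110,150,80),(128,255,255)); m[:, :200]=0
v,u=np.nonzero(m); print('blue',onz(c,[[u.mean(),v.mean()]],89))
P=cloud(c);P0=cloud(dict(np.load('top0.npz')))
for nm,x,y,z0,z1 in (('handle',488,256,90,104),('eyep',403,9,55,70),('bottle',593,-120,60,135),('spare',440,-168,52,70),('bush',500,-80,75,95),('or1',401,385,75,95),('or2',333,391,75,95)):
    o=[]
    for Q in(P0,P):
        m=(np.hypot(Q[...,0]-x,Q[...,1]-y)<35)&(Q[...,2]>z0)&(Q[...,2]<z1); o.append(Q[m].mean(0))
    print(nm,*o)
```

```text
blue [[338.93 177.58  89.  ]]
handle [488.68 258.53  95.75] [489.63 258.31  96.31]
eyep [403.59   8.7   59.76] [403.47   8.88  59.77]
bottle [ 593.54 -115.92   84.64] [ 593.71 -115.99   84.44]
spare [ 440.85 -166.59   58.48] [ 440.84 -166.53   58.29]
bush [nan nan nan] [500.53 -75.18  82.67]
or1 [400.31 385.66  82.35] [400.19 385.37  82.81]
or2 [323.77 396.54  82.78] [323.61 396.34  82.65]<stdin>:9: RuntimeWarning: Mean of empty slice.
  ret = um.true_divide(
```

View pics/t16.png

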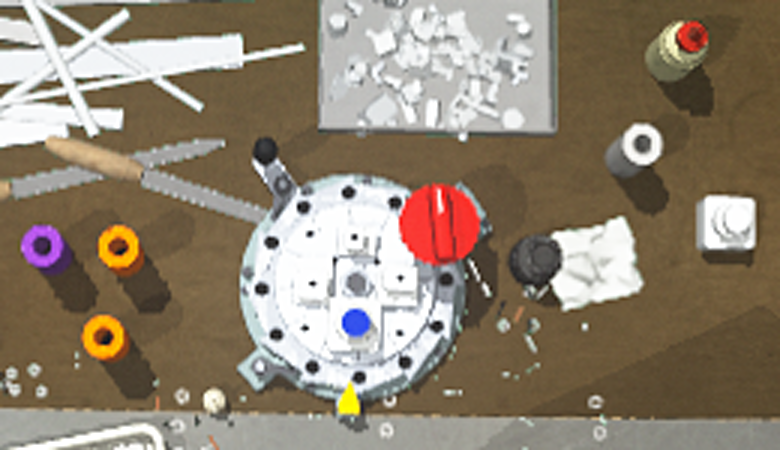

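Top view: blue top (355,322) sits between the hub (357,282) and the pointer (348,400). The lever is at rest, the knob is turned, the bush stands at (641,145), and the others are where they were. Handing in.

```bash
python3 -c "
from cell import manip; print(manip.sign_off())"
```

```text
the job is handed in; nothing more can be done
None
```

The job is done and handed in at about 31 s, with no check failing outright; no verdict came back.

- **Guide bush:** I moved it out of the lever's swing. It stands upright on the open bench at about (500, −80) mm.
- **Indexing:** It took two full lever strokes, each pushed until the force at the stop reached about 20 N, then returned. The blue-topped holder is at the pointer. The lever handle is back at rest, within 1 mm of where it began.
- **Lock:** I pressed the knob about 16.5 mm and turned it clockwise until the torque rose to 0.86 N m at its stop. I then let it rise to about 9 mm depth before letting go. The bar now lies about 56° from where it started and its top is about 9 mm lower, which fits the locked notch.
- **Other things:** The bottle, eyepiece, spare holder and the two orange bushes I compared are within 0.3 mm of their first positions. The robot is touching nothing.

**Measurements that disagreed:**
- The two cameras differ by about 4 mm in y, so my table angle carries a few degrees of uncertainty. It read −2° to −3° at the pointer, but it had the same −3° offset at the previous station, and the lock plunger entered its bore.
- The gripper ended its turn at about 59°, against 55° for the knob's stop. I take the extra as give in the grip, since the knob itself measures about 56°.

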